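# Centre the egg cup on its little stand

### The job

The egg cup has been set down off-centre on its small footed stand, with the boiled egg standing loose in it. Nudge the foot or side of the cup gently with the fingertips, without gripping or lifting it and without touching the egg, until the cup's foot lies inside the dark ring in the middle of the stand, upright, the egg still in it. Leave the other things on the worktop where they are and take the hand away.

Things in the scene. Friction and masses are not known exactly. Their poses are not given: they have to be found in the camera images.
- stand: Footed stand, immovable: dark wooden foot (92 mm across) under a round flat white top 100 mm in diameter whose upper face lies 60 mm above the worktop. A thin dark ring (inside diameter 64 mm) is inlaid flush round the middle of the top. Origin: centre of the underside, on the worktop; z up.
- stand_middle (a point): The point in the middle of the dark ring, on the upper face of the stand (60 mm above the worktop).
- egg_cup: Loose blue egg cup, 34 mm high, about 0.12 kg, on the stand 20 to 28 mm off the middle in any direction. Foot: disc 54 mm across, upright side 10 mm high; above it a waist 34 mm across and a bowl widening to 48 mm at the rim. Origin: centre of the foot's underside; z up. About 1 N slides it; pushed low it slides upright, high or fast it can tip. Over 10 N is too rough.
- mug: White mug with small leaves, 92 mm across, 95 mm high, to the left of the stand. Bystander. Origin at the middle of its underside, handle included.
- salt_shaker: Glass salt shaker with a grey cap, 44 mm across, 90 mm high, beyond the stand. Bystander. Origin: centre of its underside.
- butter_tub: Low oblong tub, cream to gold with a blue top, 63 x 105 mm, 26 mm high, beyond the stand. Bystander. Origin: centre of its underside.
- honey_jar: Jar with a black lid, 63 mm across, 94 mm high, beyond the stand. Bystander. Origin: centre of its underside.
- teaspoon: Steel teaspoon, 130 mm long, to the left near the front edge of the worktop. Bystander. Origin: its middle.
- egg: Brown boiled egg, 40 mm across, 50 mm tall, 0.045 kg, standing loose in the bowl with a mm or two of play. Origin: the egg's lowest point as it stands, 14 mm above the cup's underside; its top is 64 mm above the cup's underside, so 124 mm above the worktop.
There are look-alikes about, which are no part of the job. There is more than one size of the egg_cup; the one meant has the size given above.

How it is judged:
By the outcome, as a careful person would: the job done as asked, in the order asked, and still so for the second after the job is handed in, with the robot touching nothing.
It also fails if it takes over 48 s, if anything falls off the work surface, if the arm or the gripper's body presses on something with over 40 N, if the wrist force passes 120 N, or if a joint passes its speed limit or range.

### The arm

A 7-joint arm with a two-finger parallel gripper is mounted at the origin on a cart in front of the work surface, level with it; the furniture and walls round the work are solid. World frame = base frame: x ahead of the robot, y to its left, z up, the work surface at z = 0. Lengths are in m, angles in degrees, forces in N, time in s.
With the tool pointing down it reaches from about 0.425 to 0.875 m from the base axis. Payload 8.4 kg.
Tool frame: the origin (TCP) lies midway between the tips of the shut fingers; the grasp point (between the pads) lies 19 mm behind it (r.grasp_offset is the distance from the TCP to the grasp point, in m); z points along the fingers, y is the line along which they close (so a half turn about z gives the same grasp; the last joint's range is limited). The gripper opens to 85 mm and grips with 20 to 120 N. Pads are 22 mm wide; open, the fingers measure 114 mm over their backs; the gripper's body (76 mm by 85 mm) begins 54 mm behind the grasp point. The pads swing forward as they close: fully open they stand 13 mm farther back than shut.
Start: joints at [69.202, 19.091, 2.286, 83.961, -0.768, 76.965, -3.352], TCP at [0.169, -0.627, 0.198] pointing down, gripper open.
Joint ranges: [-147.57, 147.57], [-21.85, 119.76], [-74.77, 79.35], [14.55, 137.4], [-85.83, 265.84], [4.83, 119.75], [-152.11, 152.11]. Speed limits (degrees/s): [127.2, 127.2, 159.86, 159.86, 180, 180, 180].

### API

Orientations are given as [roll, pitch, yaw] about the fixed x, y, z axes, in that order (R = Rz(yaw) Ry(pitch) Rx(roll)).
In Python, from plant import r gives the robot as it stands. The module is installed in compiled form; this text tells all that it offers.
- The arm moves only by the tool step_arm, never from a script. Its argument "moves" is a list of rows, each a list of 7 numbers: the gripper's target within -1 to 1 (fully open at 1, half-way at 0, shut at -1), then the shift along the tool's x, y, z in units of 0.04 m (1.0 is 0.04 m), then the turn, a rotation vector about the tool's x, y, z in units of pi/2 rad (1.0 is pi/2 rad). A call has 1 to 5 rows; each row shifts and turns the commanded pose from where the row before left it, along the tool's axes as they then stand; what a row does not reach is not made up. A row lasts 1/12 s, in which the tool goes at most 41.7 mm and 7.16 degrees, less where a joint would pass 70% of its speed; a pose out of reach is approached as far as the arm can. A call with a number of a shift or a turn outside -1 to 1 is refused whole. A call with a gripper value outside its range is refused whole. The fingers move at their own pace and stop on an object; "newtons" is the grip in N (left out, the last holds). Time passes only in rows, so rows that do not move let the fingers close. It gives the time, the measured TCP pose, the force, the opening and the grip force at its end, in the units of the state.
- r.get_obs(): the state, without advancing time (a new reading comes with each control period).
- r.camera(name): name is "scene" or "top"; returns a dict with "frame" (400x640x3 uint8, red, green, blue), "camera_matrix" (3x3 intrinsics, pixels), "view" (4x4, takes a point from world to camera coordinates). Camera axes: x right, y down, z forward; pixel columns grow to the right and rows downward; lengths in m; the calibration is good to about 2 mm. A picture is of the moment at which its call begins. There is no depth.
- r.job_done(): hands the job in; it is judged then, once.
The state is a dict: "time": time; "qpos": joint angles; "qd": joint speeds; "joint_efforts": joint torques, N m; "eef_pos": TCP position; "eef_rot": TCP orientation; "wrist_force": force on the tool from outside, world axes, zero at the start; "torque": the same for the moment, N m; "width": finger opening in m; "gripper_force": force on a finger pad.
Only numpy, scipy, OpenCV 4.12 (cv2) and the standard library are available. Lean on these libraries where they do the work, as an engineer would, in place of code of your own. Each camera call takes 0.05 s, during which the arm holds its last target. There are 200 camera calls.

## Working session

There is one attempt and no reset: what is moved stays moved. The work goes in short steps, Python scripts to look and compute and a tool call to move; the robot and the scene stay as the last step left them, time stands still between calls to the robot, and variables do not carry over. Pictures are saved under pics/ and viewed, at most 10 in all, crops included, and the job is handed in when it is done.

Besides the shell and the picture viewer there is one more tool, called after "Emit:" by a JSON object that holds its "op" and its "data". step_arm: Moves the arm, as the interface text tells. Its arguments: {"type":"object","properties":{"moves":{"type":"array"},"newtons":{"type":"number"}},"required":["moves"]}

```bash
mkdir -p pics; python3 - <<'E'
from plant import r
import cv2,numpy as np
for n in("scene","top"):
    c=r.camera(n); cv2.imwrite(f"pics/{n}0.png",c["frame"][:,:,::-1]); np.savez(f"{n}.npz",K=c["camera_matrix"],V=c["view"])
    print(n,c["camera_matrix"].round(1).tolist(),c["view"].round(3).tolist())
o=r.get_obs(); print({k:np.round(v,3).tolist() for k,v in o.items()})
E
```

```text
scene [[497.0, 0.0, 319.0], [0.0, 497.0, 207.3], [0.0, 0.0, 1.0]] [[-0.651, -0.759, -0.003, 0.332], [-0.38, 0.33, -0.864, 0.306], [0.657, -0.562, -0.503, 0.768], [0.0, 0.0, 0.0, 1.0]]
top [[445.2, 0.0, 322.5], [0.0, 445.2, 207.9], [0.0, 0.0, 1.0]] [[-0.012, -1.0, 0.004, -0.063], [-0.989, 0.011, -0.148, 0.555], [0.148, -0.006, -0.989, 1.041], [0.0, 0.0, 0.0, 1.0]]
{'time': 0.1, 'qpos': [69.201, 19.128, 2.285, 84.005, -0.766, 76.965, -3.349], 'qd': [0.105, 0.002, 0.036, -0.204, -0.001, -0.06, 0.055], 'joint_efforts': [0.005, -66.001, 1.37, -40.648, 0.017, 0.009, 0.0], 'eef_pos': [0.169, -0.627, 0.197], 'eef_rot': [-179.917, 0.008, 15.117], 'wrist_force': [1.103, 0.584, -0.245], 'torque': [0.007, 0.013, 0.025], 'gripper_force': 0.0, 'width': 0.085}
```

View pics/scene0.png

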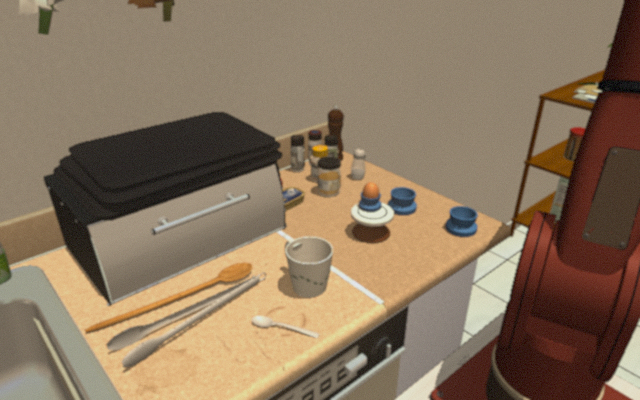

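View pics/top0.png

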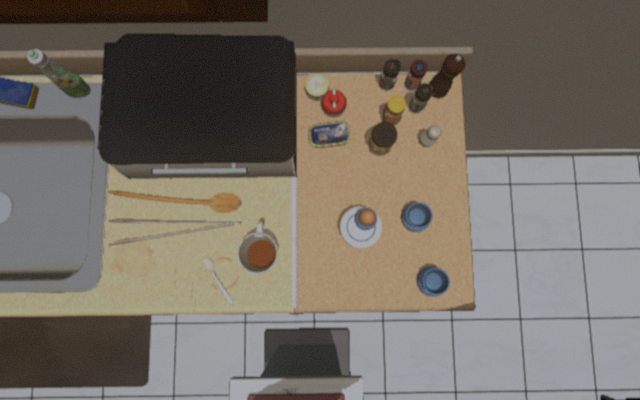

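The scene picture shows the stand at (372,215) with a blue cup and egg on it at (371,196). In the top picture the stand is at (361,227) and the egg at (367,217). Possible mix-ups are the blue cup with egg on the stand, top (367,218), the empty blue cup at top (417,216), and the empty blue cup at top (433,281). I choose the one on the stand that holds the egg, and will check it in a close crop.

```bash
cat > h.py <<'E'
import numpy as np,cv2
from scipy.optimize import least_squares
def cam(n):
    d=np.load(f"{n}.npz"); return d["K"],d["V"]
def proj(n,P):
    K,V=cam(n); p=np.atleast_2d(P)@V[:3,:3].T+V[:3,3]; p=p@K.T; return p[:,:2]/p[:,2:]
def unproj(n,uv,z):
    K,V=cam(n); R,t=V[:3,:3],V[:3,3]; c=-R.T@t
    d=R.T@np.linalg.solve(K,[*uv,1]); return c+d*(z-c[2])/d[2]
def circ(x,y,z,rad,n=40):
    a=np.linspace(0,2*np.pi,n); return np.c_[x+rad*np.cos(a),y+rad*np.sin(a),0*a+z]
def crop(img,c,w,h,s): 
    x,y=int(c[0]-w/2),int(c[1]-h/2); return cv2.resize(img[y:y+h,x:x+w],None,fx=s,fy=s,interpolation=cv2.INTER_CUBIC)
E
python3 - <<'E'
from h import *
a=cv2.imread("pics/top0.png");b=cv2.imread("pics/scene0.png")
cv2.imwrite("pics/crop0.png",np.hstack([crop(a,(361,223),66,66,6),crop(b,(372,206),66,66,6)]))
c=unproj("top",(361,227),.06);print(c,unproj("scene",(372,213),.06),unproj("top",(367,217),.11),unproj("scene",(371,190),.11))
E
```

```text
[ 0.504756   -0.15987237  0.06      ] [ 0.50005148 -0.15307053  0.06      ] [ 0.52215831 -0.16944121  0.11      ] [ 0.51683102 -0.1634783   0.11      ]
```

View pics/crop0.png

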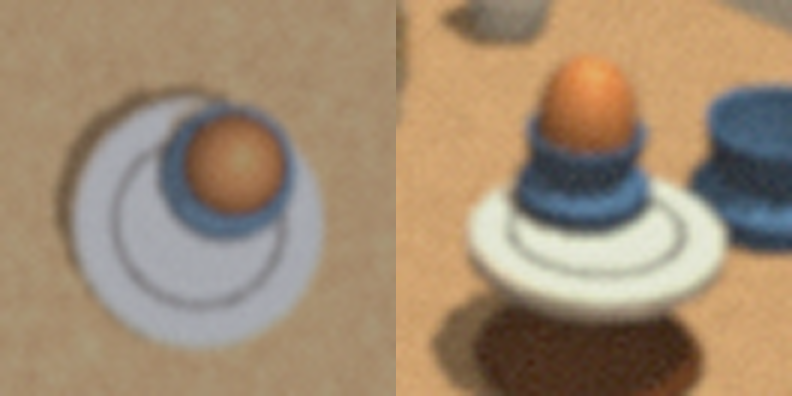

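The close crop confirms it: a blue cup with the egg in it, its foot overlapping the far right of the dark ring. In the top view the ring's centre is about (361,226) and the cup about (366,218).

```bash
cat >> h.py <<'E'
from scipy.optimize import minimize
def hull(m,n,P):
    cv2.fillConvexPoly(m,cv2.convexHull((proj(n,P)*4*16+24).round().astype(np.int32)),1,shift=4)
def prof(x,y,rows): return np.vstack([circ(x,y,z,q) for z,q in rows])
FOOT=[(.06,.027),(.07,.027)];BOWL=[(.078,.017),(.094,.024)];WAIST=[(.07,.017),(.078,.017)]
EGG=[(.076,.008),(.082,.0155),(.09,.0192),(.097,.02),(.106,.0185),(.115,.0135),(.121,.007),(.124,.001)]
def masks(n,img,sh):
    im=cv2.resize(img,(sh[1],sh[0]),interpolation=cv2.INTER_CUBIC).astype(int)
    B,G,R=im[...,0],im[...,1],im[...,2]
    return im,(B-R>15),(np.minimum(np.minimum(B,G),R))
def fitcup(n,img,c0,free=None):
    u=proj(n,[*c0[:2],.08])[0]; sh=(1600,2560)
    im,blue,_=masks(n,img,sh)
    yy,xx=np.mgrid[:sh[0],:sh[1]]; win=np.hypot(xx-4*u[0],yy-4*u[1])<4*26
    lab,k=cv2.connectedComponents((blue&win).astype(np.uint8))[1],0
    near=[(np.sum(lab==i)*(1 if np.hypot(*(np.argwhere(lab==i).mean(0)[::-1]-4*u))<4*14 else 0),i) for i in range(1,lab.max()+1)]
    seg=lab==max(near)[1]
    s=np.s_[int(4*u[1]-140):int(4*u[1]+140),int(4*u[0]-140):int(4*u[0]+140)]
    def cost(p):
        m=np.zeros(sh,np.uint8)
        for q in(FOOT,WAIST,BOWL): hull(m,n,prof(*p,q))
        e=np.zeros(sh,np.uint8); hull(e,n,prof(*p,EGG))
        a=(m>0)&(e==0); return 1-(a&seg)[s].sum()/(a|seg)[s].sum()
    q=minimize(cost,c0[:2],method="Nelder-Mead",options=dict(initial_simplex=np.array(c0[:2])+[[0,0],[.006,0],[0,.006]],xatol=1e-4,fatol=1e-4))
    return q.x,q.fun
def fitstand(n,pts):
    f=lambda p:(proj(n,np.vstack([circ(*p,.06,.032,721)]))[None]-np.array(pts)[:,None])
    q=least_squares(lambda p:np.linalg.norm(f(p),axis=2).min(1),[.505,-.158]); return q.x,np.abs(q.fun).max()
E
python3 - <<'E'
from h import *
def P(o,l): return [(o[0]+(u+.5)/6-.5,o[1]+(v+.5)/6-.5) for u,v in l]
print(fitstand("top",P((328,190),[(113,222),(285,222),(199,308),(140,285),(258,285)])))
print(fitstand("scene",P((339,173),[(510-396,228),(687-396,232),(600-396,275)])))
for n,c in(("top",(.52,-.168)),("scene",(.516,-.163))): print(n,fitcup(n,cv2.imread(f"pics/{n}0.png"),c))
E
```

```text
(array([ 0.50329496, -0.15920375]), np.float64(0.9360089649084989))
(array([ 0.5053624 , -0.15966255]), np.float64(0.9973118662459327))
top (array([ 0.52467978, -0.17033454]), np.float64(0.37149380300065227))
scene (array([ 0.53207559, -0.17864412]), np.float64(0.36695530072548566))
```

```bash
python3 - <<'E'
from h import *
o=[]
for n,c,u in(("top",(.5245,-.1695),(361,223)),("scene",(.5245,-.1695),(372,206))):
    im=cv2.imread(f"pics/{n}0.png"); big=cv2.resize(im,(2560*2,1600*2),interpolation=cv2.INTER_CUBIC)
    b2=big.copy(); i=big.astype(int); b2[i[...,0]-i[...,2]>15]=(0,255,0)
    for z,q,col in((.06,.027,(0,0,255)),(.07,.027,(0,0,255)),(.094,.024,(0,255,255)),(.097,.02,(255,0,255))):
        cv2.polylines(big,[(proj(n,circ(*c,z,q))*8+3.5).round().astype(int)],0,col,1)
    cv2.polylines(big,[(proj(n,circ(.504,-.159,.06,.033))*8+3.5).round().astype(int)],0,(255,0,0),1)
    s=np.s_[(u[1]-22)*8:(u[1]+14)*8,(u[0]-20)*8:(u[0]+24)*8]; o.append(np.vstack([big[s],b2[s]]))
cv2.imwrite("pics/ov0.png",np.hstack(o))
E
```

```text
(no output)
```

View pics/ov0.png

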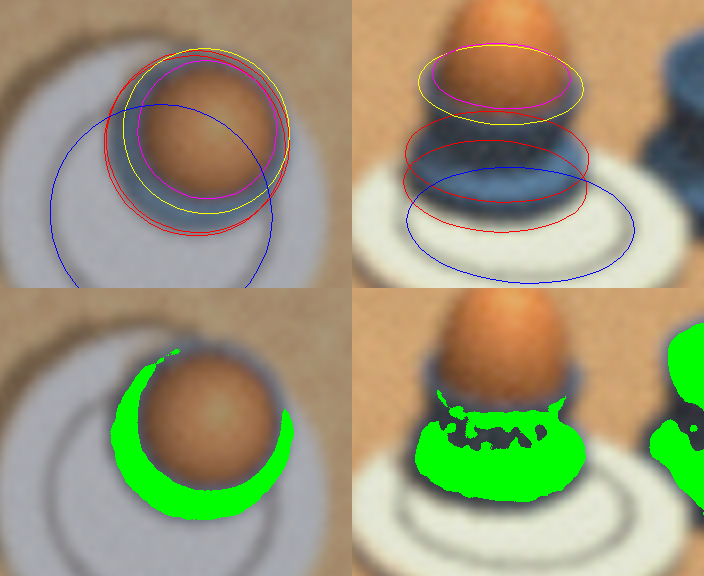

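The overlay fits: the ring is centred near (0.504,-0.159) and the cup near (0.525,-0.170), so it is 24 mm off, which agrees with the description. The plan is to shut the fingers and set tool x along the push line (yaw about -28.5°). I'll lower them on the far side, off the stand, and pull the foot back.

Emit:
{"op": "step_arm", "data": {"moves": [[-1,0,0,0,0,0,0.07],[-1,0,0,0,0,0,0.07],[-1,0,0,0,0,0,0.07],[-1,0,0,0,0,0,0.07],[-1,0,0,0,0,0,0.07]], "newtons": 20}}

```text
time: 0.52
eef_pos: [0.1694, -0.6272, 0.1973]
eef_rot: [-180.0, 0.0, -16.7]
wrist_force: [-0.4, -0.6, 0.0]
width: 0.0256
gripper_force: 0.0
```

Emit:
{"op": "step_arm", "data": {"moves": [[-1,0,0,0,0,0,0.07],[-1,0,0,0,0,0,0.065],[-1,0,-0.3,0,0,0,0],[-1,0.1,-0.6,0,0,0,0],[-1,0.2,-0.79,0,0,0,0]]}}

```text
time: 0.93
eef_pos: [0.2104, -0.5736, 0.1971]
eef_rot: [180.0, 0.1, -28.6]
wrist_force: [0.7, -0.6, 0.5]
width: 0.0003
gripper_force: 0.0
```

Emit:
{"op": "step_arm", "data": {"moves": [[-1,0.2,-0.79,0,0,0,0],[-1,0.2,-0.79,0,0,0,0],[-1,0.2,-0.79,0,0,0,0],[-1,0.2,-0.79,0,0,0,0],[-1,0.2,-0.79,0,0,0,0]]}}

```text
time: 1.35
eef_pos: [0.3239, -0.4519, 0.1977]
eef_rot: [-180.0, 0.0, -28.3]
wrist_force: [-0.1, -0.2, -0.2]
width: -0.0002
gripper_force: 0.0
```

Emit:
{"op": "step_arm", "data": {"moves": [[-1,0.24,-0.8,0,0,0,0],[-1,0.24,-0.8,0,0,0,0],[-1,0.24,-0.8,0,0,0,0],[-1,0.24,-0.8,0,0,0,0],[-1,0.24,-0.8,0,0,0,0]]}}

```text
time: 1.77
eef_pos: [0.4423, -0.3343, 0.1978]
eef_rot: [180.0, 0.0, -28.3]
wrist_force: [0.4, -0.1, 0.8]
width: 0.0002
gripper_force: 0.0
```

Emit:
{"op": "step_arm", "data": {"moves": [[-1,0.24,-0.8,0,0,0,0],[-1,0.24,-0.8,0,0,0,0],[-1,0.24,-0.5,0,0,0,0],[-1,0.2,-0.3,0,0,0,0],[-1,0,0,0,0,0,0]]}}

```text
time: 2.18
eef_pos: [0.5219, -0.2666, 0.1974]
eef_rot: [-179.9, 0.0, -28.1]
wrist_force: [-0.8, 0.5, 0.3]
width: 0.0002
gripper_force: 0.0
```

Emit:
{"op": "step_arm", "data": {"moves": [[-1,0,0,0,0,0,0]]}}

```text
time: 2.27
eef_pos: [0.5195, -0.2697, 0.1974]
eef_rot: [180.0, 0.0, -28.4]
wrist_force: [-1.0, -0.8, 0.2]
width: -0.0001
gripper_force: 0.0
```

Emit:
{"op": "step_arm", "data": {"moves": [[-1,0.1,-0.7,0,0,0,0],[-1,0.1,-0.7,0,0,0,0],[-1,0.1,-0.6,0,0,0,0],[-1,0,-0.24,0.5,0,0,0],[-1,0,0,0.5,0,0,0]]}}

```text
time: 2.68
eef_pos: [0.5743, -0.1955, 0.1585]
eef_rot: [-179.9, -0.1, -28.4]
wrist_force: [-0.3, 0.1, -0.2]
width: -0.0002
gripper_force: 0.0
```

Emit:
{"op": "step_arm", "data": {"moves": [[-1,0,0,0.4,0,0,0],[-1,0,0,0.3,0,0,0],[-1,0,0,0,0,0,0],[-1,0,0,0,0,0,0]]}}

```text
time: 3.02
eef_pos: [0.5722, -0.198, 0.1297]
eef_rot: [180.0, 0.0, -28.6]
wrist_force: [-0.4, -0.2, 0.1]
width: 0.0003
gripper_force: 0.0
```

```bash
python3 - <<'E'
from plant import r
from h import *
p=r.get_obs()["eef_pos"];print(np.round(p,4))
o=[]
for n,u in(("top",(361,216)),("scene",(372,196))):
    im=r.camera(n)["frame"][:,:,::-1].copy();cv2.imwrite(f"pics/{n}1.png",im)
    b=crop(im,u,66,80,6);O=np.array([u[0]-33,u[1]-40])
    for q in proj(n,[p]): cv2.drawMarker(b,tuple(int(k) for k in (q-O)*6+2.5),(0,0,255),cv2.MARKER_CROSS,14,1)
    o.append(b)
cv2.imwrite("pics/c1.png",np.hstack(o))
E
```

```text
[ 0.5722 -0.198   0.1297]
```

View pics/c1.png

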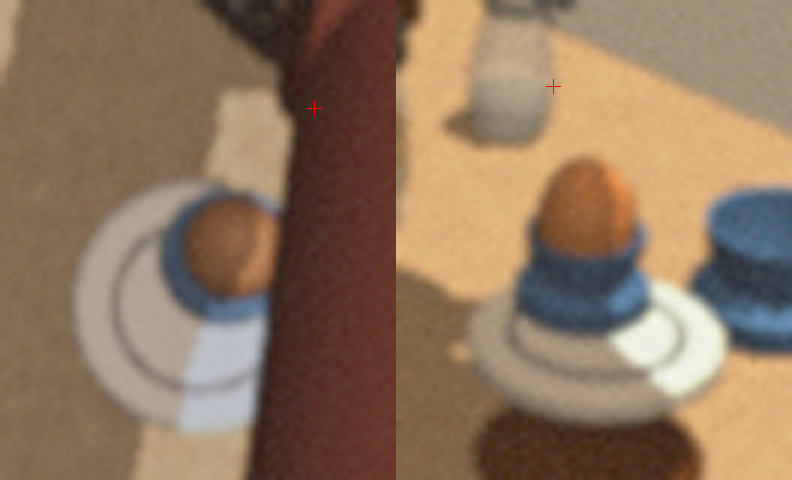

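The crop shows the egg still in place. The fingertips are not where I marked the TCP, so I'll look at the whole scene picture.

```bash
python3 - <<'E'
from h import *
im=cv2.imread("pics/scene1.png"); cv2.imwrite("pics/c2.png",crop(im,(370,150),200,150,4))
E
```

```text
(no output)
```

View pics/c2.png

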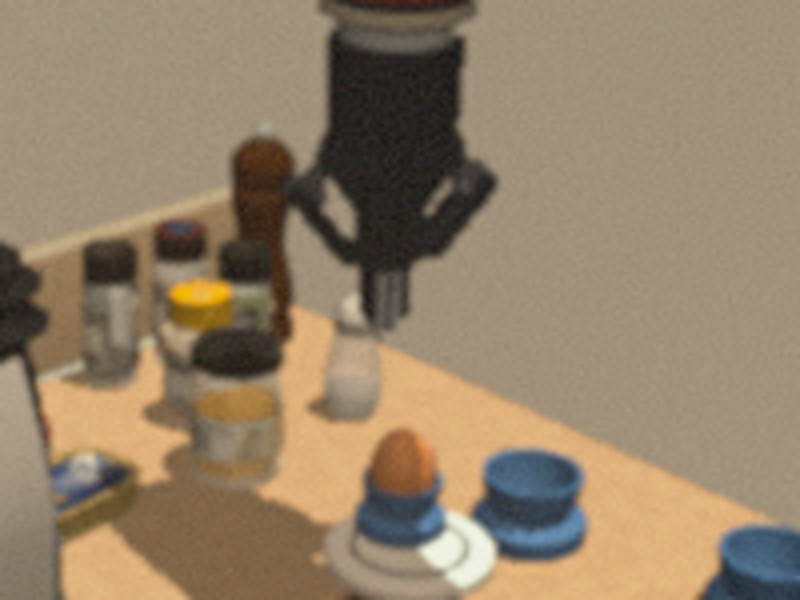

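```bash
python3 - <<'E'
from h import *
a=cv2.imread("pics/top1.png"); b=cv2.imread("pics/top0.png")
d=(cv2.absdiff(a,b).max(2)>30)&(a.max(2)<75)&(a[...,2].astype(int)-a[...,0]<25)
for v in range(150,205,2): print(v,''.join('#' if x else '.' for x in d[v,340:420]))
p=np.array([.5722,-.198,.1297]); y=np.array([.477,.879,0])
for nm,q in(("nom",p),("up40",p+[0,0,.04]),("far70",p+[.053,-.045,0])):
  for dz in(0,.09):
    for s in(0,.065,-.065): print(nm,dz,s,proj("scene",[q+s*y+[0,0,dz]]).round(0)[0],proj("top",[q+s*y+[0,0,dz]]).round(0)[0])
E
```

```text
150 ......................................###.......................................
152 ......................................###.......................................
154 ......................................###.......................................
156 ......................................##........................................
158 ......................................#.........................................
160 ......................................#..#......................................
162 .........................................#......................................
164 ........................###.............#.......................................
166 .......................######........##..#......................................
168 .......................#.#########.....#........................................
170 .....................############......##.......................................
172 ....................##############..............................................
174 ....................##############....#.....................................
[... 1254 characters left out ...]
.........................
nom 0 0 [365. 170.] [380. 194.]
nom 0 0.065 [338. 173.] [354. 180.]
nom 0 -0.065 [391. 167.] [406. 207.]
nom 0.09 0 [367. 135.] [386. 186.]
nom 0.09 0.065 [339. 137.] [358. 171.]
nom 0.09 -0.065 [393. 132.] [414. 200.]
up40 0 0 [366. 155.] [382. 190.]
up40 0 0.065 [339. 157.] [356. 176.]
up40 0 -0.065 [392. 152.] [410. 204.]
up40 0.09 0 [367. 118.] [389. 182.]
up40 0.09 0.065 [339. 120.] [359. 166.]
up40 0.09 -0.065 [395. 116.] [419. 197.]
far70 0 0 [363. 158.] [399. 170.]
far70 0 0.065 [337. 160.] [374. 157.]
far70 0 -0.065 [387. 156.] [425. 184.]
far70 0.09 0 [364. 124.] [407. 160.]
far70 0.09 0.065 [338. 126.] [379. 146.]
far70 0.09 -0.065 [390. 122.] [435. 175.]
```

Both cameras agree on the horizontal position, but the tip appears about 38 mm higher than reported. I'll go down beside the cup, where it's clear, and measure the tip again.

Emit:
{"op": "step_arm", "data": {"moves": [[-1,0,0,0.4,0,0,0],[-1,0,0,0.4,0,0,0],[-1,0,0,0.2,0,0,0],[-1,0,0,0,0,0,0],[-1,0,0,0,0,0,0]]}}

```text
time: 3.53
eef_pos: [0.5732, -0.1969, 0.0905]
eef_rot: [-180.0, -0.0, -28.5]
wrist_force: [-0.1, -0.6, 1.1]
width: 0.0
gripper_force: 0.0
```

```bash
python3 - <<'E'
from plant import r
from h import *
p=r.get_obs()["eef_pos"];print(np.round(p,4),proj("scene",[[.525,-.1705,.124],[.525,-.1705,.06]]))
o=[]
for n,u in(("scene",(372,175)),):
    im=r.camera(n)["frame"][:,:,::-1].copy();cv2.imwrite(f"pics/{n}2.png",im)
    b=crop(im,u,80,100,6);O=np.array([u[0]-40,u[1]-50])
    for q in proj(n,[p,[.525,-.1705,.124]]): cv2.drawMarker(b,tuple(int(k) for k in (q-O)*6+2.5),(0,0,255),cv2.MARKER_CROSS,14,1)
    o.append(b)
cv2.imwrite("pics/c3.png",np.hstack(o))
E
```

```text
[ 0.5732 -0.1969  0.0905] [[370.88232468 182.43572282]
 [369.54968903 206.44785995]]
```

View pics/c3.png

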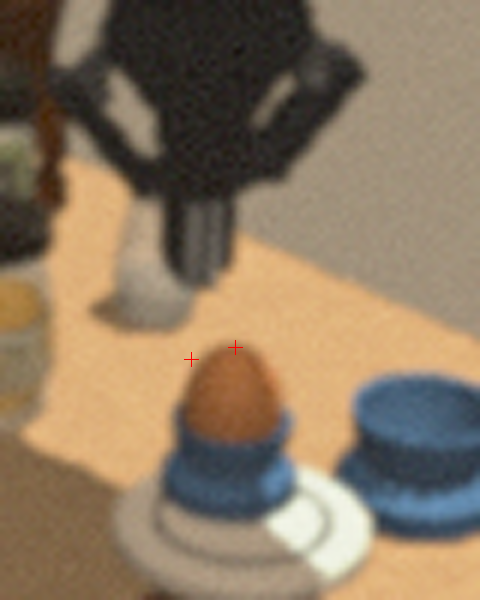

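The egg top projects exactly where I predicted, so the camera is good, and the hand really does look about 36 mm higher than reported. I'll back off from the stand and settle it by gently feeling for the worktop.

Emit:
{"op": "step_arm", "data": {"moves": [[-1,0.3,0,0,0,0,0],[-1,0.4,0,0,0,0,0],[-1,0,0,0.5,0,0,0],[-1,0,0,0.5,0,0,0],[-1,0,0,0.5,0,0,0]]}}

```text
time: 4.0
eef_pos: [0.599, -0.2106, 0.0308]
eef_rot: [-180.0, -0.2, -28.6]
wrist_force: [0.4, 0.4, -1.1]
width: -0.0
gripper_force: 0.0
```

Emit:
{"op": "step_arm", "data": {"moves": [[-1,0,0,0.3,0,0,0],[-1,0,0,0.1,0,0,0],[-1,0,0,0,0,0,0]]}}

```text
time: 4.25
eef_pos: [0.5975, -0.2101, 0.0136]
eef_rot: [180.0, 0.0, -28.5]
wrist_force: [0.7, -1.1, 0.5]
width: 0.0
gripper_force: 0.0
```

Emit:
{"op": "step_arm", "data": {"moves": [[-1,0,0,0.1,0,0,0],[-1,0,0,0.1,0,0,0],[-1,0,0,0.05,0,0,0],[-1,0,0,0,0,0,0]]}}

```text
time: 4.58
eef_pos: [0.5977, -0.2102, 0.0039]
eef_rot: [-180.0, -0.0, -28.5]
wrist_force: [-1.1, -0.5, -0.8]
width: -0.0002
gripper_force: 0.0
```

Emit:
{"op": "step_arm", "data": {"moves": [[-1,0,0,0.05,0,0,0],[-1,0,0,0,0,0,0]]}}

```text
time: 4.75
eef_pos: [0.5976, -0.2101, 0.0018]
eef_rot: [-180.0, 0.0, -28.5]
wrist_force: [-0.3, -0.5, 0.1]
width: -0.0001
gripper_force: 0.0
```

Emit:
{"op": "step_arm", "data": {"moves": [[-1,0,0,0.05,0,0,0],[-1,0,0,0,0,0,0]]}}

```text
time: 4.92
eef_pos: [0.5975, -0.2101, -0.0004]
eef_rot: [-180.0, 0.0, -28.5]
wrist_force: [-0.6, -0.1, -0.3]
width: -0.0001
gripper_force: 0.0
```

Emit:
{"op": "step_arm", "data": {"moves": [[-1,0,0,0.05,0,0,0],[-1,0,0,0,0,0,0]]}}

```text
time: 5.08
eef_pos: [0.5975, -0.2101, -0.0025]
eef_rot: [180.0, 0.0, -28.5]
wrist_force: [0.2, 0.4, -0.6]
width: -0.0002
gripper_force: 0.0
```

Emit:
{"op": "step_arm", "data": {"moves": [[-1,0,0,0.05,0,0,0],[-1,0,0,0,0,0,0]]}}

```text
time: 5.25
eef_pos: [0.5975, -0.2101, -0.0046]
eef_rot: [180.0, 0.0, -28.5]
wrist_force: [0.9, 1.0, 0.2]
width: 0.0002
gripper_force: 0.0
```

Emit:
{"op": "step_arm", "data": {"moves": [[-1,0,0,0.05,0,0,0],[-1,0,0,0,0,0,0]]}}

```text
time: 5.42
eef_pos: [0.5975, -0.2101, -0.0065]
eef_rot: [180.0, 0.0, -28.5]
wrist_force: [0.1, -0.9, -0.5]
width: -0.0002
gripper_force: 0.0
```

```bash
python3 - <<'E'
from plant import r
from h import *
o=r.get_obs();p=o["eef_pos"];print(np.round(p,4),o["wrist_force"])
o=[]
for n,u in(("scene",(380,180)),("top",(385,205))):
    im=r.camera(n)["frame"][:,:,::-1].copy();cv2.imwrite(f"pics/{n}3.png",im)
    b=crop(im,u,66,90,6);O=np.array([u[0]-33,u[1]-45])
    for q in proj(n,[p,p+[0,0,.036]]): cv2.drawMarker(b,tuple(int(k) for k in (q-O)*6+2.5),(0,0,255),cv2.MARKER_CROSS,14,1)
    o.append(b)
cv2.imwrite("pics/c4.png",np.hstack(o))
E
```

```text
[ 0.5975 -0.2101 -0.0065] [ 0.07499828 -0.94124757 -0.51530913]
```

View pics/c4.png

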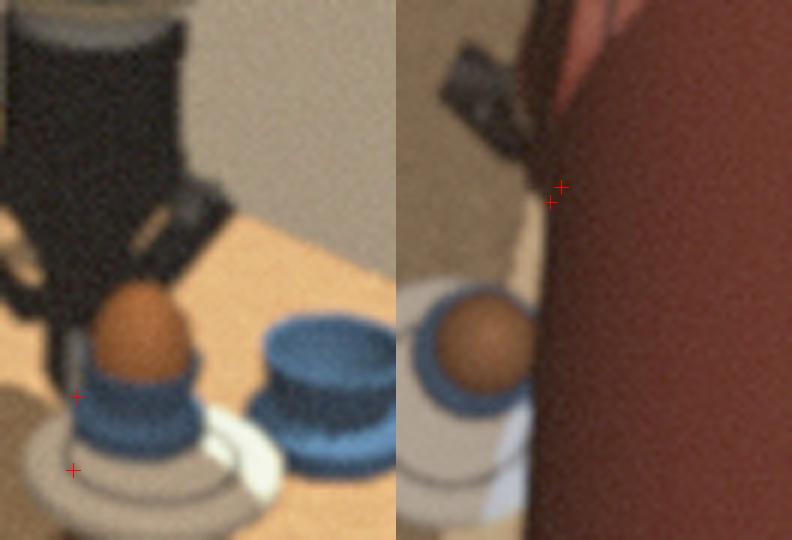

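Still no contact at reported z = -0.0065. The picture puts the tip about 36 mm above the report, at crop (75,395), and the cup and egg are untouched. I'll keep feeling downward for the exact offset.

Emit:
{"op": "step_arm", "data": {"moves": [[-1,0,0,0.15,0,0,0],[-1,0,0,0.15,0,0,0],[-1,0,0,0.05,0,0,0],[-1,0,0,0,0,0,0]]}}

```text
time: 5.85
eef_pos: [0.5969, -0.2099, -0.0214]
eef_rot: [180.0, 0.1, -28.5]
wrist_force: [-0.3, -0.2, -1.1]
width: -0.0001
gripper_force: 0.0
```

Emit:
{"op": "step_arm", "data": {"moves": [[-1,0,0,0.05,0,0,0],[-1,0,0,0.05,0,0,0],[-1,0,0,0,0,0,0]]}}

```text
time: 6.1
eef_pos: [0.5975, -0.2101, -0.0246]
eef_rot: [180.0, 0.0, -28.5]
wrist_force: [-0.1, 1.0, 0.0]
width: 0.0002
gripper_force: 0.0
```

Emit:
{"op": "step_arm", "data": {"moves": [[-1,0,0,0.05,0,0,0],[-1,0,0,0,0,0,0]]}}

```text
time: 6.27
eef_pos: [0.5975, -0.2101, -0.0264]
eef_rot: [-180.0, 0.0, -28.5]
wrist_force: [-0.8, 0.1, -0.1]
width: 0.0001
gripper_force: 0.0
```

Emit:
{"op": "step_arm", "data": {"moves": [[-1,0,0,0.05,0,0,0],[-1,0,0,0,0,0,0]]}}

```text
time: 6.43
eef_pos: [0.5975, -0.2101, -0.0285]
eef_rot: [180.0, 0.0, -28.5]
wrist_force: [0.7, -0.0, -0.1]
width: -0.0
gripper_force: 0.0
```

Emit:
{"op": "step_arm", "data": {"moves": [[-1,0,0,0.04,0,0,0],[-1,0,0,0,0,0,0]]}}

```text
time: 6.6
eef_pos: [0.5975, -0.2101, -0.03]
eef_rot: [180.0, 0.0, -28.5]
wrist_force: [0.6, 0.9, -0.5]
width: -0.0002
gripper_force: 0.0
```

Emit:
{"op": "step_arm", "data": {"moves": [[-1,0,0,0.04,0,0,0],[-1,0,0,0,0,0,0]]}}

```text
time: 6.77
eef_pos: [0.5975, -0.2101, -0.0317]
eef_rot: [180.0, 0.0, -28.5]
wrist_force: [0.0, -0.3, -0.7]
width: -0.0002
gripper_force: 0.0
```

Emit:
{"op": "step_arm", "data": {"moves": [[-1,0,0,0.04,0,0,0],[-1,0,0,0,0,0,0]]}}

```text
time: 6.93
eef_pos: [0.5976, -0.2101, -0.0332]
eef_rot: [-180.0, 0.0, -28.5]
wrist_force: [0.6, 0.2, 0.3]
width: 0.0003
gripper_force: 0.0
```

Emit:
{"op": "step_arm", "data": {"moves": [[-1,0,0,0.03,0,0,0],[-1,0,0,0,0,0,0]]}}

```text
time: 7.1
eef_pos: [0.5978, -0.2102, -0.0333]
eef_rot: [180.0, -0.0, -28.5]
wrist_force: [-4.0, 0.8, 8.5]
width: 0.0
gripper_force: 4.5
```

Emit:
{"op": "step_arm", "data": {"moves": [[-1,0,0,0.03,0,0,0],[-1,0,0,0,0,0,0]]}}

```text
time: 7.27
eef_pos: [0.5978, -0.2102, -0.0334]
eef_rot: [180.0, -0.0, -28.5]
wrist_force: [-7.9, 2.5, 18.8]
width: -0.0001
gripper_force: 10.0
```

Emit:
{"op": "step_arm", "data": {"moves": [[-1,0,0,0.03,0,0,0],[-1,0,0,0,0,0,0]]}}

```text
time: 7.43
eef_pos: [0.5978, -0.2102, -0.0334]
eef_rot: [180.0, -0.0, -28.5]
wrist_force: [-12.3, 3.8, 31.5]
width: -0.0
gripper_force: 15.4
```

The worktop was felt at reported z = -0.0333, so the true tip height is the report plus 33 mm. For a tip 4–5 mm above the stand's top I want reported z of about 0.031. I'll rise, approach, and watch the force for contact.

Emit:
{"op": "step_arm", "data": {"moves": [[-1,0,0,-0.4,0,0,0],[-1,0,0,-0.5,0,0,0],[-1,0,0,-0.5,0,0,0],[-1,0,0,-0.3,0,0,0],[-1,0,0,0,0,0,0]]}}

```text
time: 7.85
eef_pos: [0.5996, -0.2107, 0.0344]
eef_rot: [-180.0, -0.3, -28.5]
wrist_force: [0.2, 0.3, 0.1]
width: -0.0002
gripper_force: 0.0
```

Emit:
{"op": "step_arm", "data": {"moves": [[-1,-0.15,0,0,0,0,0],[-1,-0.2,0,0,0,0,0],[-1,-0.2,0,0,0,0,0],[-1,-0.15,0,0,0,0,0],[-1,0,0,0,0,0,0]]}}

```text
time: 8.27
eef_pos: [0.5712, -0.1957, 0.0306]
eef_rot: [180.0, 0.1, -28.5]
wrist_force: [1.0, 0.0, -0.3]
width: 0.0001
gripper_force: 0.0
```

Emit:
{"op": "step_arm", "data": {"moves": [[-1,0,0,0,0,0,0]]}}

```text
time: 8.35
eef_pos: [0.5725, -0.1965, 0.0311]
eef_rot: [180.0, 0.0, -28.5]
wrist_force: [0.8, -0.2, -0.1]
width: 0.0002
gripper_force: 0.0
```

Emit:
{"op": "step_arm", "data": {"moves": [[-1,-0.06,0,0,0,0,0],[-1,-0.06,0,0,0,0,0],[-1,-0.06,0,0,0,0,0],[-1,-0.06,0,0,0,0,0],[-1,-0.06,0,0,0,0,0]]}}

```text
time: 8.77
eef_pos: [0.5623, -0.1909, 0.0314]
eef_rot: [-180.0, 0.0, -28.5]
wrist_force: [0.5, 0.3, 0.2]
width: -0.0001
gripper_force: 0.0
```

Emit:
{"op": "step_arm", "data": {"moves": [[-1,-0.04,0,0,0,0,0],[-1,-0.04,0,0,0,0,0],[-1,-0.04,0,0,0,0,0],[-1,-0.04,0,0,0,0,0],[-1,0,0,0,0,0,0]]}}

```text
time: 9.18
eef_pos: [0.5568, -0.1879, 0.0315]
eef_rot: [-180.0, -0.0, -28.5]
wrist_force: [0.6, 0.4, 0.3]
width: -0.0001
gripper_force: 0.0
```

```bash
cat > egg.py <<'E'
from plant import r
from h import *
def eggc(im):
    i=im.astype(int); m=((i[...,2]-i[...,0]>45)&(i[...,2]>1.3*i[...,1])).astype(np.uint8); m[:170]=0; m[225:]=0; m[:,:355]=0; m[:,392:]=0
    n,l,s,c=cv2.connectedComponentsWithStats(m); k=1+np.argmax(s[1:,4]); return c[k],s[k].tolist()
def P(c,z=.099): return unproj("scene",c,z)[:2]
if __name__=="__main__":
    import sys
    c0,s0=eggc(cv2.imread("pics/scene0.png")); c2,_=eggc(cv2.imread("pics/scene3.png"))
    im=r.camera("scene")["frame"][:,:,::-1].copy(); cv2.imwrite(f"pics/{sys.argv[1]}.png",im); c,s=eggc(im)
    print("px",c0.round(2),c2.round(2),c.round(2),s0,s,"move mm",((P(c)-P(c0))*1e3).round(1),((P(c2)-P(c0))*1e3).round(1), "target [-21 11.3]")
    o=r.get_obs(); print(np.round(o["eef_pos"],4),np.round(o["wrist_force"],1))
E
python3 egg.py s4
```

```text
px [370.83 189.43] [370.47 189.94] [370.62 189.86] [362, 181, 19, 17, 237] [362, 182, 19, 17, 227] move mm [-1.2  1.9] [-1.2  2.5] target [-21 11.3]
[ 0.5569 -0.188   0.0315] [-0.1  0.7  1. ]
```

Emit:
{"op": "step_arm", "data": {"moves": [[-1,-0.04,0,0,0,0,0],[-1,-0.04,0,0,0,0,0],[-1,-0.04,0,0,0,0,0],[-1,-0.04,0,0,0,0,0],[-1,-0.04,0,0,0,0,0]]}}

```text
time: 9.65
eef_pos: [0.5498, -0.1841, 0.0315]
eef_rot: [-180.0, -0.0, -28.5]
wrist_force: [1.7, -0.2, 0.4]
width: -0.0004
gripper_force: 0.6
```

```bash
python3 egg.py s5
```

```text
px [370.83 189.43] [370.47 189.94] [371.57 191.42] [362, 181, 19, 17, 237] [364, 183, 17, 17, 225] move mm [-8.   5.8] [-1.2  2.5] target [-21 11.3]
[ 0.5496 -0.1839  0.0315] [ 0.2 -0.6 -0.7]
```

Contact came where expected, and the egg moves with the cup. I'll keep on gently.

Emit:
{"op": "step_arm", "data": {"moves": [[-1,-0.04,0,0,0,0,0],[-1,-0.04,0,0,0,0,0],[-1,-0.04,0,0,0,0,0],[-1,-0.04,0,0,0,0,0],[-1,-0.04,0,0,0,0,0]]}}

```text
time: 10.12
eef_pos: [0.5428, -0.1802, 0.0315]
eef_rot: [-180.0, -0.0, -28.5]
wrist_force: [0.6, -0.7, 0.2]
width: 0.0006
gripper_force: 0.7
```

Emit:
{"op": "step_arm", "data": {"moves": [[-1,-0.04,0,0,0,0,0],[-1,-0.04,0,0,0,0,0],[-1,0,0,0,0,0,0]]}}

```text
time: 10.37
eef_pos: [0.5397, -0.1787, 0.0314]
eef_rot: [180.0, 0.0, -28.5]
wrist_force: [0.9, 0.8, 0.6]
width: -0.0004
gripper_force: 0.3
```

```bash
python3 egg.py s6; python3 - <<'E'
from h import *
cv2.imwrite("pics/c6.png",crop(cv2.imread("pics/s6.png"),(372,196),66,70,8))
E
```

```text
px [370.83 189.43] [370.47 189.94] [373.31 193.82] [362, 181, 19, 17, 237] [365, 185, 18, 17, 229] move mm [-18.8  11.2] [-1.2  2.5] target [-21 11.3]
[ 0.5398 -0.1787  0.0314] [ 0.  -0.6  0.8]
```

View pics/c6.png

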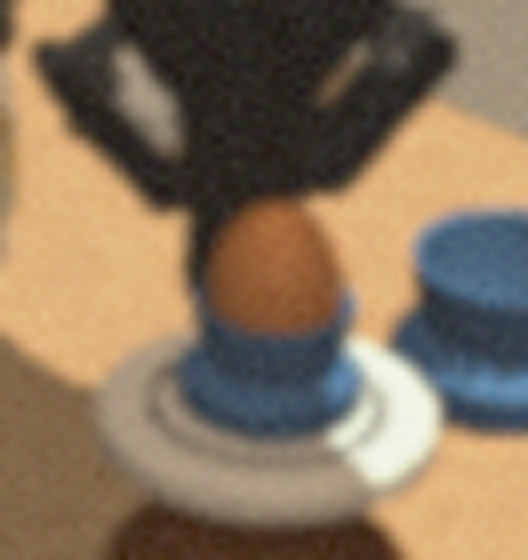

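The picture shows the cup upright with the egg in, centred sideways in the ring. The foot's front edge at (270,438) still has about 24 px to the ring at (270,462). A few millimetres more, then I'll withdraw and look.

Emit:
{"op": "step_arm", "data": {"moves": [[-1,-0.03,0,0,0,0,0],[-1,-0.04,0,0,0,0,0],[-1,-0.03,0,0,0,0,0],[-1,0,0,0,0,0,0],[-1,0,0,0,0,0,0]]}}

```text
time: 10.83
eef_pos: [0.5364, -0.1768, 0.0314]
eef_rot: [180.0, 0.0, -28.5]
wrist_force: [0.5, 0.7, 0.3]
width: 0.0002
gripper_force: 0.2
```

```bash
python3 egg.py s7
```

```text
px [370.83 189.43] [370.47 189.94] [373.97 194.54] [362, 181, 19, 17, 237] [366, 186, 18, 17, 234] move mm [-22.3  12.5] [-1.2  2.5] target [-21 11.3]
[ 0.5363 -0.1768  0.0314] [ 0.3 -0.2  0.5]
```

Emit:
{"op": "step_arm", "data": {"moves": [[-1,0.1,0,0,0,0,0],[-1,0.3,0,0,0,0,0],[-1,0.5,0,0,0,0,0],[-1,0.4,0,0,0,0,0],[-1,0.2,0,0,0,0,0]]}}

```text
time: 11.3
eef_pos: [0.5906, -0.2066, 0.0313]
eef_rot: [-180.0, -0.0, -28.6]
wrist_force: [-0.6, 0.1, 0.7]
width: -0.0
gripper_force: 0.0
```

Emit:
{"op": "step_arm", "data": {"moves": [[-1,0,0,-0.5,0,0,0],[-1,0,0,-0.7,0,0,0],[-1,0,0,-0.7,0,0,0],[-1,0,0,-0.7,0,0,0],[-1,0,0,-0.6,0,0,0]]}}

```text
time: 11.72
eef_pos: [0.5892, -0.2054, 0.1612]
eef_rot: [-180.0, -0.0, -28.5]
wrist_force: [1.3, -0.1, 0.6]
width: -0.0001
gripper_force: 0.0
```

Emit:
{"op": "step_arm", "data": {"moves": [[-1,0,0.6,0,0,0,0],[-1,0,0.7,0,0,0,0],[-1,0,0.7,0,0,0,0],[-1,0,0.7,0,0,0,0],[-1,0,0.6,0,0,0,0]]}}

```text
time: 12.13
eef_pos: [0.5247, -0.3232, 0.1593]
eef_rot: [180.0, 0.0, -28.6]
wrist_force: [0.3, -0.3, -0.6]
width: -0.0001
gripper_force: 0.0
```

```bash
python3 egg.py s8; python3 - <<'E'
from plant import r
from h import *
im=r.camera("top")["frame"][:,:,::-1].copy(); cv2.imwrite("pics/top8.png",im)
cv2.imwrite("pics/c8.png",np.hstack([crop(im,(361,223),50,66,8),crop(cv2.imread("pics/s8.png"),(372,203),50,66,8)]))
E
```

```text
px [370.83 189.43] [370.47 189.94] [373.53 194.23] [362, 181, 19, 17, 237] [364, 185, 20, 18, 248] move mm [-20.5  12.2] [-1.2  2.5] target [-21 11.3]
[ 0.5215 -0.3287  0.1592] [-3.1 -4.9  0.2]
```

View pics/c8.png

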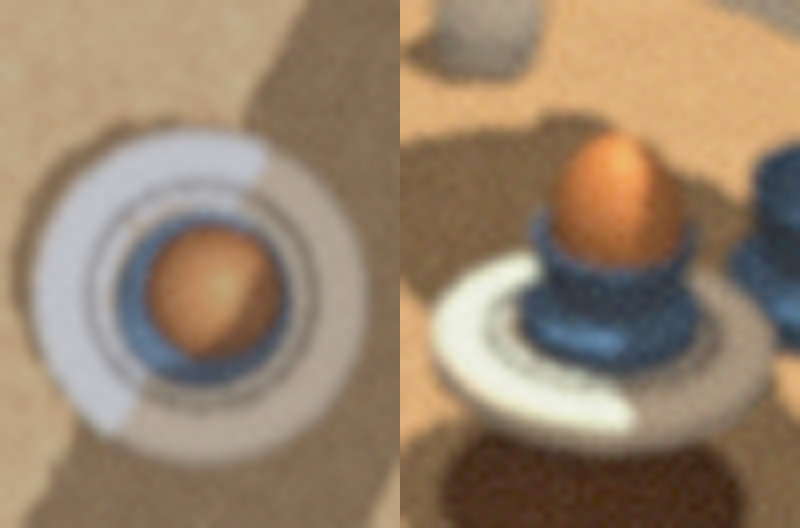

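The last pictures show the foot inside the ring. In the top view the ring is centred at (201,294) and the foot at about (204,291), with clear gaps all round. The cup is upright with the egg in it and the hand is clear, so I'll let the arm settle and hand in.

Emit:
{"op": "step_arm", "data": {"moves": [[-1,0,0,-0.3,0,0,0],[-1,0,0,-0.2,0,0,0],[-1,0,0,0,0,0,0],[-1,0,0,0,0,0,0],[-1,0,0,0,0,0,0]]}}

```text
time: 12.65
eef_pos: [0.5268, -0.3206, 0.1796]
eef_rot: [-180.0, -0.0, -28.5]
wrist_force: [-0.1, 0.0, -0.4]
width: 0.0002
gripper_force: 0.0
```

```bash
python3 egg.py s9; python3 -c "
from plant import r
print(r.job_done())"
```

```text
px [370.83 189.43] [370.47 189.94] [373.73 194.32] [362, 181, 19, 17, 237] [365, 186, 20, 17, 240] move mm [-21.1  12.2] [-1.2  2.5] target [-21 11.3]
[ 0.5265 -0.3208  0.1793] [-0.7 -1.1  0.3]
the job is handed in; nothing more can be done
None
```

The cup's foot is inside the dark ring, upright with the egg still in it, the hand is clear, and the job was handed in at about 13 s (no verdict came back); the reported tool height was 33 mm too low, so I corrected for it after pressing the fingertips on the worktop with about 31 N.

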